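# Index the die table of a badge press

## Task

Bring the die that holds the domed badge shell under the ram of the badge press: with the fingertips press the indexing plunger down, swing the die table round with it held down, and let it spring up fully into the next hole, then move clear. Be gentle, lift nothing, do not touch the parts lying in the dies, and leave the things standing around the press where they are.

Things in the scene. Friction and masses are not known exactly. Their poses are not given: they have to be found in the camera images.
- axis (a point): Point on the upright turning axis of the die table, 52 mm above the work surface, at the upper face of its dark grey disc (260 mm diameter). The press is a black fixed frame; its axes: x from the turning axis towards the ram and column. The frame stands fixed, anywhere within some 100 mm by 200 mm and turned up to about 0.35 rad.
- ram (a point): Centre of the underside of the round steel ram (46 mm diameter, fixed), 112 mm above the work surface, hanging from the press head 94 mm from the turning axis. The column behind it and its lever reach 240 mm high; the plunger moves on the opposite side of the axis, where nothing stands above it.
- plunger_cup (a point): Centre of the floor of the plunger's dished steel head, 81 mm above the work surface when up. Flat floor 36 mm in diameter, surrounded by a rim 4 mm high and 4 mm thick (44 mm outside). The plunger stands in the table's projecting arm, 150 mm from the turning axis, opposite the middle die, and moves round with the table.
- plunger (a joint): Plunger travel, m: 0 fully up, 0.012 fully down. Spring: 4 N at the top, 9 N at the bottom. From below, its round-nosed collar (10 mm) sits in one of three 12 mm wide holes of the fixed light metal index plate; the table is free only when pressed beyond 0.010. Released between holes, it rests under the plate at about 0.010 and springs up by itself when moved over a hole.
- turntable (a joint): Angle of the die table, rad, anticlockwise from above positive. 0 at the start, the middle die under the ram, plunger in the middle hole; the other holes lie at +0.785 and -0.785; stops at +-0.85. About 1.5 N sideways at the plunger turns it when free; it stays where it is left.
- die_left (a point): Centre of the recess floor (65 mm above the work surface) of the die at +45 degrees (anticlockwise from the middle one as seen from above); turns with the table. Each die is a steel cup 68 mm outside, 53 mm inside, rim 74 mm above the work surface, 94 mm from the turning axis.
- die_mid (a point): The same for the middle, empty die, under the ram at the start.
- die_right (a point): The same for the die at -45 degrees (clockwise).
- shell: Domed solid-topped round badge shell, bare metal, 50 mm diameter, 11 mm high, lying loose in the left or the right die. Origin at the centre of its underside. Bringing it under the ram means turning the table clockwise if it is in the left die, anticlockwise if in the right.
- pinback: Open flat metal ring with a thin pin across it, 50 mm outside, 38 mm inside, 4 mm high, lying loose in the other outer die. Origin at the centre of its underside.
- tumbler: Blue drinking tumbler, 76 mm diameter, 100 mm high, standing about 235 mm to the left of the turning axis. Origin at the centre of its foot.
- spare_shell: A second domed shell, 50 mm diameter, 11 mm high, lying on the work surface to the right of the press. Origin at the centre of its underside.
- badge: A finished white badge, 54 mm diameter, 8 mm high, lying on the work surface to the right of the press. Origin at the centre of its underside.
Mind the look-alikes: they are no part of the job. What is meant by the pinback is not blue, and is the smaller of those in its own colour.

How it is judged:
On the way, in this order (a step that is already met when the one before it is completed fails the run):
1. the plunger is pressed down by the fingers, out of the middle hole, the table not yet turned (value of joint plunger above 0.0095 m and value of joint turntable between -0.35 and 0.35 rad and contact force between plunger and the fingers above 2 N), for 0.1 s.
2. the table is turned towards the next hole with the plunger held down ((value of joint turntable above 0.5 rad or value of joint turntable below -0.5 rad) and value of joint plunger above 0.0085 m and horizontal distance between shell and ram below 0.04 m), for 0.05 s.
At the end, for the whole second after the job is handed in: The domed shell lies flat in its die, within 7 mm of the ram's axis; the plunger is up within 3 mm, in the hole at +-0.785 rad (within 0.03 rad), the table at rest; the pin-back ring still lies in its die (8 mm) and the tumbler, spare shell and badge are within 15 mm of where they stood (horizontal distance between shell and ram below 0.007 m and value of joint plunger below 0.003 m and (value of joint turntable between 0.755 and 0.815 rad or value of joint turntable between -0.815 and -0.755 rad) and velocity of joint turntable between -0.03 and 0.03 rad/s and angle between shell's own z axis and vertical below 0.12 rad and height (world z) of shell between 0.061 and 0.069 m and (distance between pinback and die_left below 0.008 m or distance between pinback and die_right below 0.008 m) and distance of each of tumbler, spare_shell, badge from where it was at the start of the episode below 0.015 m); the robot touches nothing.
It fails at once if the plunger is forced, not pressed gently (contact force between plunger and the fingers above 60 N).
It fails at once if a part lying in a die is touched by the robot (contact force between any of shell, pinback and the fingers above 0.5 N or contact force between any of shell, pinback and the arm above 0.5 N).
It fails at once if a part is lifted out of its die (height (world z) of any of shell, pinback above 0.08 m).
It fails at once if something beside the press is lifted or pushed away (distance of any of tumbler, spare_shell, badge from where it was at the start of the episode above 0.025 m).
It also fails if it takes over 42 s, if anything falls off the work surface, if the arm or the gripper's body presses on something with over 40 N, if the wrist force passes 120 N, or if a joint passes its speed limit or range.

## Robot

A 6-joint arm with a two-finger parallel gripper is mounted at the origin on the work surface. World frame = base frame: x ahead of the robot, y to its left, z up, the work surface at z = 0. Lengths are in m, angles in rad, forces in N, time in s.
With the tool pointing down it reaches from about 0.35 to 0.975 m from the base axis. Payload 7.1 kg.
Tool frame: the origin (TCP) lies midway between the tips of the shut fingers; the grasp point (between the pads) lies 19 mm behind it (ctrl.hold_point_z is the distance from the TCP to the grasp point, in m); z points along the fingers, y is the line along which they close (so a half turn about z gives the same grasp; the last joint's range is limited). The gripper opens to 88 mm and grips with 3 to 60 N. Pads are 20 mm wide; open, the fingers measure 115 mm over their backs; the gripper's body (75 mm by 178 mm) begins 61 mm behind the grasp point.
Start: joints at [-1.129, 0.423, 1.63, -0, 1.089, -0.019], TCP at [0.278, -0.56, 0.223] pointing down, gripper open.
Joint ranges: [-3, 3], [-0.9, 2.11], [0.09, 2.58], [-1.31, 4.45], [0.11, 2.69], [-2.54, 2.54]. Speed limits (rad/s): [2.39, 2.39, 3.01, 3.14, 3.14, 3.14].

## Interface

Orientations are given as [roll, pitch, yaw] about the fixed x, y, z axes, in that order (R = Rz(yaw) Ry(pitch) Rx(roll)).
In Python, from cell import ctrl gives the robot as it stands. The module is installed in compiled form; this text tells all that it offers.
- The arm moves only by the tool send_rows, never from a script. Its argument "motion" is a list of rows, each an object of numbers: "grip": the opening, from 0 (shut) to 1 (fully open); "dx", "dy", "dz": the shift along the tool's x, y, z in m; "ax", "ay", "az": the turn, a rotation vector about the tool's x, y, z in degrees. In form: [{"grip": .., "dx": .., "dy": .., "dz": .., "ax": .., "ay": .., "az": ..}, ...]. A call has 1 to 12 rows; each row is the pose to reach, as a shift and turn from the pose commanded when the call began, along the tool's axes at that moment; what a row does not reach only later rows make up. A row lasts 1/8 s, in which the tool goes at most 62.5 mm and 10.7 degrees, less where a joint would pass 70% of its speed; a pose out of reach is approached as far as the arm can. A call with a gripper value outside its range is refused whole. The fingers move at their own pace and stop on an object; "grip_force" is the grip in N (left out, the last holds). Time passes only in rows, so rows that repeat a pose let the fingers close. It gives the time, the measured TCP pose, the force, the opening and the grip force at its end, in the units of the state.
- ctrl.state(): the state, without advancing time (a new reading comes with each control period).
- ctrl.camera(name): name is "side" or "top" or "wrist"; returns a dict with "img" (384x512x3 uint8, red, green, blue), "vfov" (degrees; the focal length in pixels is half the picture's height over the tangent of half this angle, whatever the lens; pixels are square), "cx", "cy" (the principal point, pixels), "view" (4x4, takes a point from world to camera coordinates). Camera axes: x right, y down, z forward; pixel columns grow to the right and rows downward; lengths in m; the calibration is good to about 2 mm. A picture is of the moment at which its call begins. There is no depth.
- ctrl.job_done(): hands the job in; it is judged then, once.
Trained networks look in a picture, given as the dict that the camera call returned (one of the last four; its "shot" number tells which), for a name from the list of things; names that differ only in an ending like _2 or _b are one class to them, and where a whole thing is asked for, a point or a joint stands for the part that bears it (a point fixed in the world has none). Each returns a list of dicts, best first, with "confidence" (0 to 1); they miss things now and then, are a little off and sometimes report something else, mostly with a low value. They report only what shows in the picture. A call takes as long as a camera call. They do not tell look-alikes from the thing itself.
- ctrl.boxes_of(name, picture): "bbox" ([left, top, right, bottom] in pixels, round what is visible of it).
- ctrl.regions_of(name, picture): "pixels" (384x512 bool, what is visible of it) and "bbox" ([left, top, right, bottom] in pixels, round what is visible of it).
The state is a dict: "time": time; "joint_pos": joint angles; "joint_vel": joint speeds; "effort": joint torques, N m; "tool_pos": TCP position; "tool_rot": TCP orientation; "contact_force": force on the tool from outside, world axes, zero at the start; "moment": the same for the moment, N m; "width": opening from 0.0 (shut) to 1.0 (fully open); "grasp_force": force on a finger pad.
Only numpy, scipy, OpenCV 4.12 (cv2) and the standard library are available. Lean on these libraries where they do the work, as an engineer would, in place of code of your own. Each camera call takes 0.05 s, during which the arm holds its last target. There are 200 camera calls.

## Working session

There is one attempt and no reset: what is moved stays moved. The work goes in short steps, Python scripts to look and compute and a tool call to move; the robot and the scene stay as the last step left them, time stands still between calls to the robot, and variables do not carry over. Pictures are saved under pics/ and viewed, at most 10 in all, crops included, and the job is handed in when it is done.

Besides the shell and the picture viewer there is one more tool, called after "Request:" by a JSON object that holds its "fn" and its "kwargs". send_rows: Moves the arm, as the interface text tells. Its arguments: {"type":"object","properties":{"motion":{"type":"array"},"grip_force":{"type":"number"}},"required":["motion"]}

```bash
mkdir -p pics; cat > h.py <<'E'
import numpy as np, cv2
from cell import ctrl
def K(c):
    f=c['img'].shape[0]/2/np.tan(np.radians(c['vfov'])/2); return f
def proj(c,P):
    P=np.atleast_2d(P); q=(np.c_[P,np.ones(len(P))]@np.array(c['view']).T)[:,:3]
    return np.c_[c['cx']+K(c)*q[:,0]/q[:,2], c['cy']+K(c)*q[:,1]/q[:,2]]
def onz(c,uv,z):
    V=np.array(c['view']); R=V[:3,:3]; o=-R.T@V[:3,3]
    d=R.T@np.array([(uv[0]-c['cx'])/K(c),(uv[1]-c['cy'])/K(c),1.]); return o+d*(z-o[2])/d[2]
def save(c,n): cv2.imwrite('pics/'+n+'.png',cv2.cvtColor(c['img'],cv2.COLOR_RGB2BGR))
E
python3 - <<'E'
from h import *
ims=[]
for n in ('top','side'):
    c=ctrl.camera(n); ims.append(c)
    print(n,c['vfov'],c['cx'],c['cy'],np.round(c['view'],3).tolist())
    for k in ('plunger','plunger_cup','turntable','die_left','die_mid','shell','pinback','tumbler','spare_shell','badge'):
        try: print(k,[(round(b['confidence'],2),np.round(b['bbox']).tolist()) for b in ctrl.boxes_of(k,c)[:4]])
        except Exception as e: print(k,e)
    save(c,n+'0'); cv2.imwrite(f'pics/{n}0.png',cv2.resize(cv2.imread(f'pics/{n}0.png'),(800,600)))
E
```

```text
top 42.06683807371919 252.46952130244247 184.03416100982315 [[0.014, -1.0, 0.027, 0.004], [-0.999, -0.015, -0.051, 0.634], [0.052, -0.026, -0.998, 1.154], [0.0, 0.0, 0.0, 1.0]]
plunger [(0.6, [283.0, 257.0, 306.0, 283.0])]
plunger_cup [(0.9, [287.0, 255.0, 304.0, 280.0])]
turntable [(0.81, [218.0, 144.0, 329.0, 281.0])]
die_left [(0.97, [214.0, 148.0, 330.0, 279.0])]
die_mid [(0.84, [217.0, 144.0, 327.0, 279.0])]
shell [(0.7, [285.0, 154.0, 306.0, 179.0]), (0.47, [213.0, 63.0, 342.0, 281.0])]
pinback [(0.57, [228.0, 170.0, 249.0, 193.0]), (0.52, [170.0, 138.0, 200.0, 168.0]), (0.42, [194.0, 102.0, 208.0, 122.0])]
tumbler [(0.7, [159.0, 217.0, 198.0, 252.0]), (0.47, [216.0, 144.0, 332.0, 279.0])]
spare_shell [(0.65, [352.0, 164.0, 373.0, 187.0]), (0.57, [218.0, 148.0, 329.0, 278.0])]
badge [(0.72, [379.0, 212.0, 404.0, 234.0])]
side 44.23226873313276 262.38103328402616 196.9678413319942 [[-0.991, -0.134, 0.024, 0.607], [-0.088, 0.497, -0.863, 0.122], [0.103, -0.857, -0.504, 0.954], [0.0, 0.0, 0.0, 1.0]]
plunger [(0.72, [334.0, 178.0, 352.0, 193.0]), (0.43, [133.0, 123.0, 357.0, 250.0])]
plunger_cup [(0.49, [335.0, 178.0, 354.0, 192.0])]
turntable [(0.93, [215.0, 174.0, 356.0, 238.0])]
die_left [(0.57, [216.0, 174.0, 358.0, 238.0])]
die_mid [(0.88, [212.0, 169.0, 357.0, 238.0])]
shell []
pinback [(0.85, [177.0, 263.0, 217.0, 289.0]), (0.75, [143.0, 249.0, 169.0, 264.0])]
tumbler [(0.85, [282.0, 228.0, 328.0, 298.0])]
spare_shell [(0.29, [240.0, 173.0, 254.0, 187.0])]
badge [(0.66, [130.0, 124.0, 357.0, 257.0]), (0.58, [290.0, 159.0, 310.0, 169.0])]
```

View pics/top0.png

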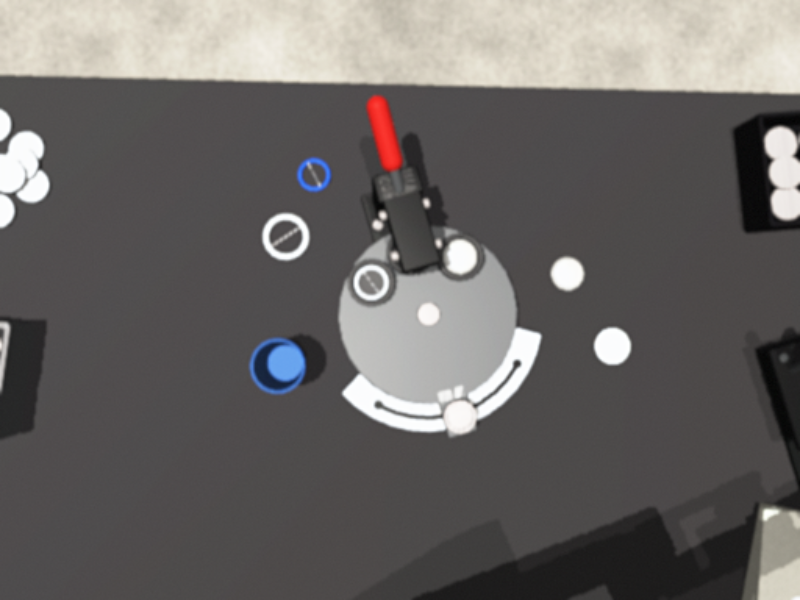

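View pics/side0.png

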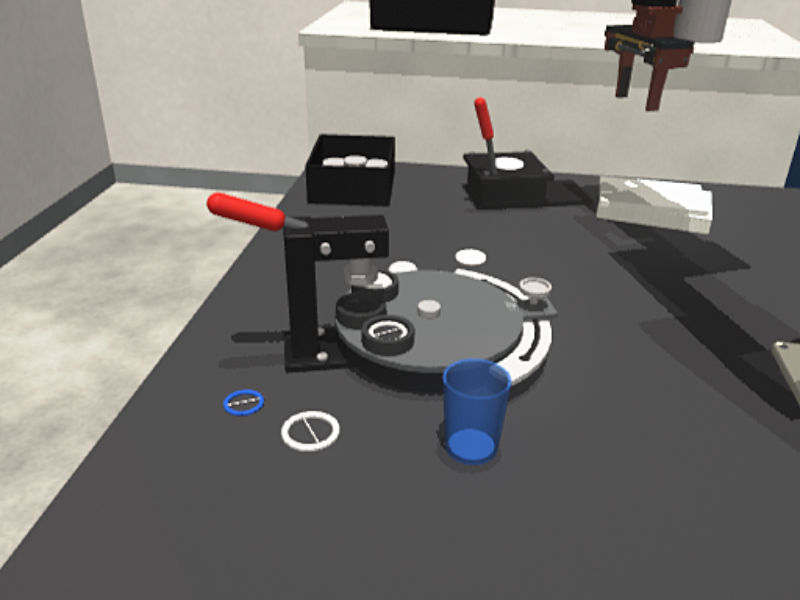

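The table shows at about (428,314), with the domed shell in the right die at (460,257) and the ring in the left die at (371,283). The plunger head is at (460,416). So the table turns anticlockwise, which takes the plunger towards the right-hand hole near (517,364).

```bash
cat >> h.py <<'E'
def cen(c,k,near=None):
    r=ctrl.regions_of(k,c)
    out=[]
    for q in r[:3]:
        ys,xs=np.nonzero(q['pixels']); out.append((round(q['confidence'],2),round(xs.mean(),1),round(ys.mean(),1),len(xs),np.round(q['bbox'],1).tolist()))
    return out
E
python3 - <<'E'
from h import *
from scipy.optimize import least_squares
c=ctrl.camera('top')
for k in ('plunger_cup','plunger','turntable','shell','pinback'): print(k,cen(c,k))
# hand-read pixels (from 800x600 view) and refined by model fit
obs=np.array([[460,257],[371,283],[460,415]])*.64
obs=np.vstack([obs])
def pts(p):
    x,y,a=p; g=lambda r,t,z:[x+r*np.cos(a+t),y+r*np.sin(a+t),z]
    return np.array([g(.094,-np.pi/4,.074),g(.094,np.pi/4,.074),g(.150,np.pi,.085)])
f=least_squares(lambda p:(proj(c,pts(p))-obs).ravel(),[.6,-.05,.3])
print(f.x,f.fun)
s=ctrl.camera('side'); print(proj(s,pts(f.x))/.64); print(cen(s,'plunger_cup'))
x,y,a=f.x
for t in (0,.785): print(t,x-.15*np.cos(a+t),y-.15*np.sin(a+t))
st=ctrl.state(); print({k:np.round(v,4).tolist() for k,v in st.items()})
E
```

```text
plunger_cup [(0.53, np.float64(294.0), np.float64(266.2), 334, [284.2, 255.6, 305.8, 277.6])]
plunger [(0.78, np.float64(294.0), np.float64(266.0), 288, [288.0, 257.0, 304.9, 279.4])]
turntable [(0.85, np.float64(274.9), np.float64(209.4), 9566, [218.4, 143.8, 330.0, 280.3])]
shell [(0.61, np.float64(293.9), np.float64(164.8), 393, [283.9, 151.7, 305.7, 179.4])]
pinback [(0.78, np.float64(183.8), np.float64(152.8), 319, [167.7, 137.0, 198.4, 168.6]), (0.74, np.float64(237.8), np.float64(181.4), 173, [228.1, 171.3, 250.1, 196.0]), (0.67, np.float64(201.2), np.float64(111.4), 124, [191.9, 101.1, 210.4, 124.0])]
[ 0.59379613 -0.03530599  0.30441174] [-0.06926952 -0.56854504 -0.10551953 -0.29325955  0.17640408  0.8367301 ]
[[373.65580421 279.21460621]
 [386.96904457 327.98195047]
 [534.30461801 285.39592046]]
[(0.66, np.float64(342.3), np.float64(184.1), 249, [333.8, 176.3, 352.4, 193.7]), (0.23, np.float64(253.9), np.float64(195.1), 12876, [133.6, 124.7, 360.3, 251.4])]
0 0.4506926184880201 -0.0802657893364595
0.785 0.5243451065193016 -0.16825919189754904
{'time': 1.5, 'joint_pos': [-1.129, 0.4231, 1.6299, -0.0, 1.0886, -0.019], 'joint_vel': [0.0002, -0.0003, -0.0003, 0.0011, -0.0, -0.0001], 'effort': [0.0003, -54.4572, -27.4042, 0.0644, 0.0168, -0.0], 'tool_pos': [0.2779, -0.5598, 0.2227], 'tool_rot': [3.1416, 0.0, 0.4608], 'contact_force': [-0.4531, -0.4295, -0.0931], 'moment': [-0.0383, 0.0336, 0.0043], 'grasp_force': 0.0, 'width': 0.9983}
```

Request:
{"fn": "send_rows", "kwargs": {"motion": [{"grip": 0,"dx": 0.033,"dy": -0.032},{"grip": 0,"dx": 0.073,"dy": -0.07},{"grip": 0,"dx": 0.113,"dy": -0.108},{"grip": 0,"dx": 0.153,"dy": -0.146},{"grip": 0,"dx": 0.193,"dy": -0.184},{"grip": 0,"dx": 0.233,"dy": -0.223},{"grip": 0,"dx": 0.273,"dy": -0.261},{"grip": 0,"dx": 0.313,"dy": -0.3},{"grip": 0,"dx": 0.345,"dy": -0.33,"dz": 0.02},{"grip": 0,"dx": 0.368,"dy": -0.353,"dz": 0.05},{"grip": 0,"dx": 0.368,"dy": -0.353,"dz": 0.06},{"grip": 0,"dx": 0.368,"dy": -0.353,"dz": 0.06}]}}

```text
schema error: expected keys grip, dx, dy, dz, ax, ay, az
```

```bash
python3 - <<'E'
from h import *
st=ctrl.state(); print({k:np.round(st[k],4).tolist() for k in ('time','tool_pos','tool_rot','contact_force','width')})
c=ctrl.camera('wrist'); 
for k in ('plunger_cup','plunger'): print(k,cen(c,k))
print(proj(c,[[.4507,-.0803,.085],st['tool_pos'],[.5938,-.0353,.052]])*800/512)
save(c,'w1'); cv2.imwrite('pics/w1.png',cv2.resize(cv2.imread('pics/w1.png'),(800,600)))
s=ctrl.camera('side'); print(cen(s,'plunger_cup'))
E
```

```text
{'time': 1.5, 'tool_pos': [0.2779, -0.5598, 0.2227], 'tool_rot': [3.1416, 0.0, 0.4608], 'contact_force': [-0.4531, -0.4295, -0.0931], 'width': 0.9983}
plunger_cup []
plunger []
[[-295.9573221  -416.97620086]
 [ 396.00420819  359.87625151]
 [-265.67576539 -738.42953932]]
[(0.5, np.float64(342.6), np.float64(184.3), 258, [333.6, 175.1, 354.2, 190.6])]
```

View pics/w1.png

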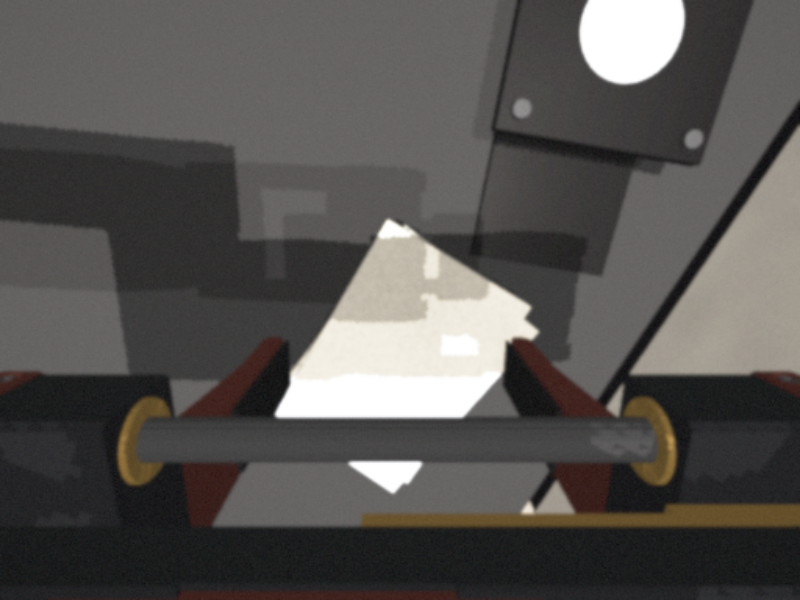

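The call was refused because every row needs all seven keys, so the arm has not moved. The wrist view shows the open fingers over a white object by the start pose. I'll resend with complete rows.

Request:
{"fn": "send_rows", "kwargs": {"motion": [{"grip": 0,"dx": 0.033,"dy": -0.032,"dz": 0,"ax": 0,"ay": 0,"az": 0},{"grip": 0,"dx": 0.073,"dy": -0.07,"dz": 0,"ax": 0,"ay": 0,"az": 0},{"grip": 0,"dx": 0.113,"dy": -0.108,"dz": 0,"ax": 0,"ay": 0,"az": 0},{"grip": 0,"dx": 0.153,"dy": -0.146,"dz": 0,"ax": 0,"ay": 0,"az": 0},{"grip": 0,"dx": 0.193,"dy": -0.184,"dz": 0,"ax": 0,"ay": 0,"az": 0},{"grip": 0,"dx": 0.233,"dy": -0.223,"dz": 0,"ax": 0,"ay": 0,"az": 0},{"grip": 0,"dx": 0.273,"dy": -0.261,"dz": 0,"ax": 0,"ay": 0,"az": 0},{"grip": 0,"dx": 0.313,"dy": -0.3,"dz": 0,"ax": 0,"ay": 0,"az": 0},{"grip": 0,"dx": 0.345,"dy": -0.33,"dz": 0.02,"ax": 0,"ay": 0,"az": 0},{"grip": 0,"dx": 0.368,"dy": -0.353,"dz": 0.05,"ax": 0,"ay": 0,"az": 0},{"grip": 0,"dx": 0.368,"dy": -0.353,"dz": 0.06,"ax": 0,"ay": 0,"az": 0},{"grip": 0,"dx": 0.368,"dy": -0.353,"dz": 0.06,"ax": 0,"ay": 0,"az": 0}]}}

```text
time: 3.25
tool_pos: [0.4501, -0.0803, 0.1623]
tool_rot: [-3.141, 0.001, 0.461]
contact_force: [0.0, -1.2, -0.2]
width: 0.004
grasp_force: 0.0
```

```bash
python3 - <<'E'
from h import *
st=ctrl.state(); print({k:np.round(st[k],4).tolist() for k in ('time','tool_pos','tool_rot','contact_force','width')})
c=ctrl.camera('wrist'); 
for k in ('plunger_cup','plunger'): print(k,cen(c,k))
print(proj(c,[[.4507,-.0803,.085],st['tool_pos'],[.5938,-.0353,.052]])*800/512)
save(c,'w2'); cv2.imwrite('pics/w2.png',cv2.resize(cv2.imread('pics/w2.png'),(800,600)))
E
```

```text
{'time': 3.25, 'tool_pos': [0.4501, -0.0803, 0.1623], 'tool_rot': [-3.1409, 0.0013, 0.4613], 'contact_force': [0.0155, -1.2379, -0.1751], 'width': 0.0041}
plunger_cup [(0.97, np.float64(253.8), np.float64(196.3), 1696, [230.3, 172.2, 279.1, 216.2]), (0.7, np.float64(273.8), np.float64(92.5), 51022, [115.2, 0.0, 428.2, 214.9])]
plunger [(0.72, np.float64(253.8), np.float64(195.3), 1692, [229.8, 173.9, 277.7, 215.3])]
[[396.68087974 308.43474054]
 [396.0236954  359.87899586]
 [437.16699242  44.97694768]]
```

View pics/w2.png

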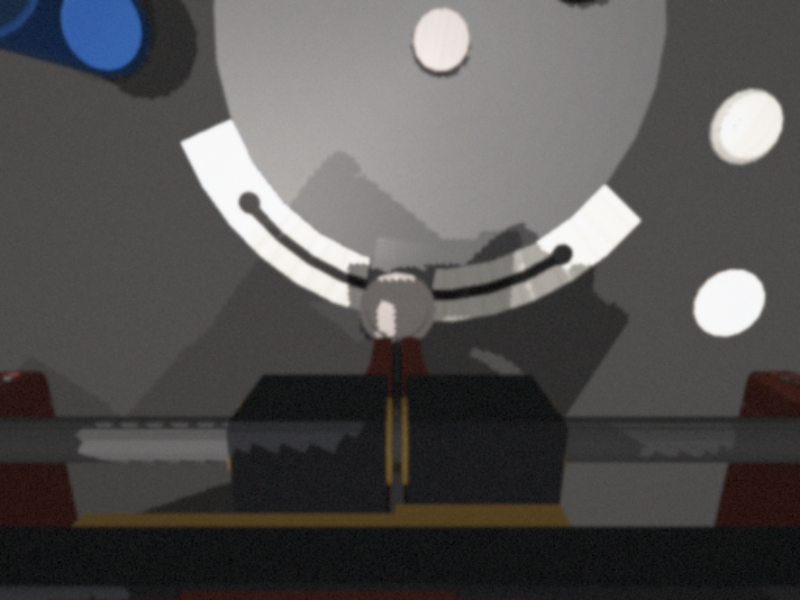

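```bash
python3 - <<'E'
from h import *
from scipy.optimize import least_squares
c=ctrl.camera('wrist'); t=ctrl.camera('top')
g=lambda p,r,th,z:[p[0]+r*np.cos(p[2]+th),p[1]+r*np.sin(p[2]+th),z]
P=np.pi;q=P/4
def res(p):
    w=proj(c,[g(p,.15,P,.085),g(p,.15,P-.785,p[3]),g(p,.15,P+.785,p[3]),g(p,0,0,p[4])])*1.5625-np.array([[397,308],[250,202],[564,254],[441,40]])
    u=(proj(t,[g(p,.094,-q,.074),g(p,.094,q,.074)])-np.array([[460,257],[371,283]])*.64)*1.5
    return np.r_[w.ravel(),u.ravel()]
f=least_squares(res,[.594,-.035,.3,.04,.055]); p=f.x; print(p,f.fun.round(1))
st=ctrl.state(); y=st['tool_rot'][2]; tp=np.array(st['tool_pos'])
X=np.array([np.cos(y),np.sin(y)]);Y=np.array([np.sin(y),-np.cos(y)])
for th in (0,.1,.2,.3,.4,.5,.6,.7,.785):
    a=np.array(g(p,.15,P+th,0))[:2]; d=a-tp[:2]; a0=np.array(g(p,.15,P,0))[:2]; e=a-a0
    print(th,a.round(4),'from tcp',(d@X).round(4),(d@Y).round(4),'from cup',(e@X).round(4),(e@Y).round(4))
E
```

```text
[ 0.59495375 -0.03746317  0.30163268  0.04119703  0.06374438] [ 1.1  0.7 -1.4  0.8 -1.  -0.8 -0.4 -0.1  1.5 -1.5  1.4 -1.4]
0 [ 0.4517 -0.082 ] from tcp 0.0002 0.0013 from cup 0.0 0.0
0.1 [ 0.4569 -0.0961] from tcp -0.0014 0.0163 from cup -0.0016 0.0149
0.2 [ 0.4634 -0.1096] from tcp -0.0015 0.0312 from cup -0.0017 0.0299
0.3 [ 0.4713 -0.1224] from tcp -0.0002 0.0462 from cup -0.0003 0.0448
0.4 [ 0.4804 -0.1343] from tcp 0.0027 0.0609 from cup 0.0025 0.0595
0.5 [ 0.4906 -0.1452] from tcp 0.007 0.0753 from cup 0.0068 0.0739
0.6 [ 0.5019 -0.1551] from tcp 0.0128 0.0891 from cup 0.0126 0.0878
0.7 [ 0.5141 -0.1638] from tcp 0.0198 0.1023 from cup 0.0197 0.101
0.785 [ 0.5251 -0.1702] from tcp 0.0269 0.113 from cup 0.0267 0.1116
```

Request:
{"fn": "send_rows", "kwargs": {"motion": [{"grip": 0,"dx": 0,"dy": 0.0007,"dz": 0.03,"ax": 0,"ay": 0,"az": 0},{"grip": 0,"dx": 0,"dy": 0.0007,"dz": 0.06,"ax": 0,"ay": 0,"az": 0},{"grip": 0,"dx": 0,"dy": 0.0007,"dz": 0.075,"ax": 0,"ay": 0,"az": 0},{"grip": 0,"dx": 0,"dy": 0.0007,"dz": 0.078,"ax": 0,"ay": 0,"az": 0},{"grip": 0,"dx": 0,"dy": 0.0007,"dz": 0.08,"ax": 0,"ay": 0,"az": 0}]}}

```text
time: 4.12
tool_pos: [0.4515, -0.0808, 0.0832]
tool_rot: [3.141, -0.001, 0.461]
contact_force: [-0.3, -0.3, 0.1]
width: 0.004
grasp_force: 0.0
```

Request:
{"fn": "send_rows", "kwargs": {"motion": [{"grip": 0,"dx": 0,"dy": 0,"dz": 0.002,"ax": 0,"ay": 0,"az": 0},{"grip": 0,"dx": 0,"dy": 0,"dz": 0.004,"ax": 0,"ay": 0,"az": 0},{"grip": 0,"dx": 0,"dy": 0,"dz": 0.004,"ax": 0,"ay": 0,"az": 0}]}}

```text
time: 4.5
tool_pos: [0.4515, -0.0807, 0.0791]
tool_rot: [3.141, -0.001, 0.461]
contact_force: [1.1, -0.5, 3.4]
width: 0.005
grasp_force: 2.1
```

Contact begins where expected, with about 4 N at z = 0.079. Now I press it down to about 0.0695.

Request:
{"fn": "send_rows", "kwargs": {"motion": [{"grip": 0,"dx": 0,"dy": 0,"dz": 0.003,"ax": 0,"ay": 0,"az": 0},{"grip": 0,"dx": 0,"dy": 0,"dz": 0.006,"ax": 0,"ay": 0,"az": 0},{"grip": 0,"dx": 0,"dy": 0,"dz": 0.0085,"ax": 0,"ay": 0,"az": 0},{"grip": 0,"dx": 0,"dy": 0,"dz": 0.0095,"ax": 0,"ay": 0,"az": 0},{"grip": 0,"dx": 0,"dy": 0,"dz": 0.0095,"ax": 0,"ay": 0,"az": 0},{"grip": 0,"dx": 0,"dy": 0,"dz": 0.0095,"ax": 0,"ay": 0,"az": 0}]}}

```text
time: 5.25
tool_pos: [0.4516, -0.0807, 0.0696]
tool_rot: [3.141, -0.001, 0.461]
contact_force: [-0.3, -1.3, 8.8]
width: 0.005
grasp_force: 4.1
```

Request:
{"fn": "send_rows", "kwargs": {"motion": [{"grip": 0,"dx": -0.0008,"dy": 0.0075,"dz": 0,"ax": 0,"ay": 0,"az": 0},{"grip": 0,"dx": -0.0016,"dy": 0.015,"dz": 0,"ax": 0,"ay": 0,"az": 0},{"grip": 0,"dx": -0.0018,"dy": 0.0225,"dz": 0,"ax": 0,"ay": 0,"az": 0},{"grip": 0,"dx": -0.0017,"dy": 0.03,"dz": 0,"ax": 0,"ay": 0,"az": 0},{"grip": 0,"dx": -0.0012,"dy": 0.0375,"dz": 0,"ax": 0,"ay": 0,"az": 0},{"grip": 0,"dx": -0.0003,"dy": 0.045,"dz": 0,"ax": 0,"ay": 0,"az": 0},{"grip": 0,"dx": 0.001,"dy": 0.0522,"dz": 0,"ax": 0,"ay": 0,"az": 0},{"grip": 0,"dx": 0.0025,"dy": 0.0595,"dz": 0,"ax": 0,"ay": 0,"az": 0},{"grip": 0,"dx": 0.0045,"dy": 0.0667,"dz": 0,"ax": 0,"ay": 0,"az": 0},{"grip": 0,"dx": 0.0068,"dy": 0.0739,"dz": 0,"ax": 0,"ay": 0,"az": 0},{"grip": 0,"dx": 0.0096,"dy": 0.081,"dz": 0,"ax": 0,"ay": 0,"az": 0},{"grip": 0,"dx": 0.0096,"dy": 0.081,"dz": 0,"ax": 0,"ay": 0,"az": 0}]}}

```text
time: 6.75
tool_pos: [0.4963, -0.1495, 0.0696]
tool_rot: [3.14, -0.001, 0.461]
contact_force: [-0.4, -1.4, 8.0]
width: 0.007
grasp_force: 4.9
```

```bash
python3 - <<'E'
from h import *
c=ctrl.camera('top'); cv2.imwrite('pics/t2.png',cv2.cvtColor(cv2.resize(c['img'][110:300,180:420],(768,608))[:600],cv2.COLOR_RGB2BGR))
st=ctrl.state(); A=np.array([.595,-.0375]); d=np.array(st['tool_pos'][:2])-A
print('angle',np.arctan2(-d[1],-d[0])-.3016,np.hypot(*d), st['contact_force'])
E
```

```text
angle 0.546710249511497 0.14921862714609135 [ 0.29159945 -1.5362261   8.00460287]
```

View pics/t2.png

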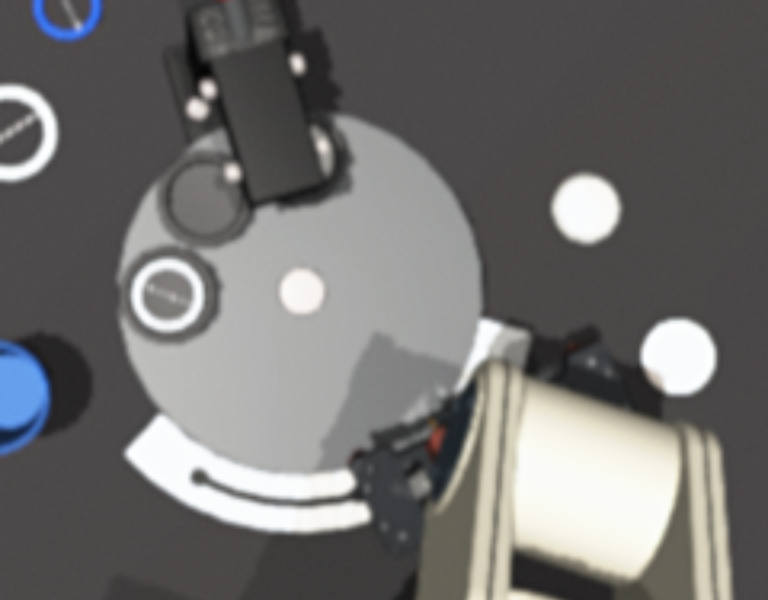

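The table has followed: the shell's die is going under the press head at (325,150) and the ring die is at (168,294). Next I measure the real table angle and the remaining steps.

```bash
cat > rem.py <<'E'
from h import *
from scipy.optimize import least_squares
import sys
def rem(p1,p2=None,c=None):
    c=c or ctrl.camera('top'); p=[.59495,-.03746,.3016]
    st=ctrl.state(); y=st['tool_rot'][2]; tp=np.array(st['tool_pos'][:2])
    for px,off in ((p1,np.pi/4),(p2,0)):
        if px is None: continue
        w=onz(c,px,.074)[:2]-np.array(p[:2]); print('theta',np.arctan2(w[1],w[0])-p[2]-off,np.hypot(*w))
    X=np.array([np.cos(y),np.sin(y)]);Y=np.array([np.sin(y),-np.cos(y)])
    r=tp-np.array(p[:2]); t0=np.arctan2(-r[1],-r[0])-p[2]; print('tool angle',t0)
    for th in (.05,.1,.15,.2,.22,.24,.26):
        R=np.array([[np.cos(th),-np.sin(th)],[np.sin(th),np.cos(th)]]); e=R@r-r
        print(th,(e@X).round(4),(e@Y).round(4))
E
python3 -c "
from rem import *
rem([180+168/3.2,110+294/3.2],[180+207/3.2,110+200/3.2])"
```

```text
theta 0.5323346268838347 0.09561156324413707
theta 0.5466912816186185 0.0925089566164445
tool angle 0.5467296694068052
0.05 0.003 0.0068
0.1 0.0063 0.0135
0.15 0.01 0.02
0.2 0.014 0.0263
0.22 0.0156 0.0288
0.24 0.0174 0.0312
0.26 0.0191 0.0336
```

Request:
{"fn": "send_rows", "kwargs": {"motion": [{"grip": 0,"dx": 0.003,"dy": 0.0068,"dz": 0,"ax": 0,"ay": 0,"az": 0},{"grip": 0,"dx": 0.0063,"dy": 0.0135,"dz": 0,"ax": 0,"ay": 0,"az": 0},{"grip": 0,"dx": 0.01,"dy": 0.02,"dz": 0,"ax": 0,"ay": 0,"az": 0},{"grip": 0,"dx": 0.014,"dy": 0.0263,"dz": 0,"ax": 0,"ay": 0,"az": 0},{"grip": 0,"dx": 0.0158,"dy": 0.029,"dz": 0,"ax": 0,"ay": 0,"az": 0},{"grip": 0,"dx": 0.0172,"dy": 0.031,"dz": 0,"ax": 0,"ay": 0,"az": 0},{"grip": 0,"dx": 0.0172,"dy": 0.031,"dz": 0,"ax": 0,"ay": 0,"az": 0}]}}

```text
time: 7.72
tool_pos: [0.5252, -0.169, 0.0696]
tool_rot: [3.141, -0.001, 0.461]
contact_force: [0.1, 1.2, 6.8]
width: 0.004
grasp_force: 5.0
```

Request:
{"fn": "send_rows", "kwargs": {"motion": [{"grip": 0,"dx": 0,"dy": 0,"dz": -0.0015,"ax": 0,"ay": 0,"az": 0},{"grip": 0,"dx": 0,"dy": 0,"dz": -0.003,"ax": 0,"ay": 0,"az": 0},{"grip": 0,"dx": 0,"dy": 0,"dz": -0.003,"ax": 0,"ay": 0,"az": 0}]}}

```text
time: 8.1
tool_pos: [0.5252, -0.169, 0.0726]
tool_rot: [3.141, -0.001, 0.461]
contact_force: [-0.6, -0.2, 6.1]
width: 0.005
grasp_force: 3.9
```

There is still 6 N at a travel of 0.0084, so the collar has entered the hole. I let it rise further.

Request:
{"fn": "send_rows", "kwargs": {"motion": [{"grip": 0,"dx": 0,"dy": 0,"dz": -0.002,"ax": 0,"ay": 0,"az": 0},{"grip": 0,"dx": 0,"dy": 0,"dz": -0.004,"ax": 0,"ay": 0,"az": 0},{"grip": 0,"dx": 0,"dy": 0,"dz": -0.006,"ax": 0,"ay": 0,"az": 0},{"grip": 0,"dx": 0,"dy": 0,"dz": -0.006,"ax": 0,"ay": 0,"az": 0}]}}

```text
time: 8.6
tool_pos: [0.5255, -0.1694, 0.0787]
tool_rot: [3.14, -0.001, 0.461]
contact_force: [1.0, -1.5, 5.6]
width: 0.002
grasp_force: 3.1
```

The plunger follows up to a travel of about 0.002, still pressing. Now I lift clear and draw back a little so the cameras can see.

Request:
{"fn": "send_rows", "kwargs": {"motion": [{"grip": 0,"dx": 0,"dy": 0,"dz": -0.003,"ax": 0,"ay": 0,"az": 0},{"grip": 0,"dx": 0,"dy": 0,"dz": -0.008,"ax": 0,"ay": 0,"az": 0},{"grip": 0,"dx": 0,"dy": 0,"dz": -0.03,"ax": 0,"ay": 0,"az": 0},{"grip": 0,"dx": 0,"dy": 0,"dz": -0.07,"ax": 0,"ay": 0,"az": 0},{"grip": 0,"dx": -0.03,"dy": 0,"dz": -0.11,"ax": 0,"ay": 0,"az": 0},{"grip": 0,"dx": -0.07,"dy": 0,"dz": -0.12,"ax": 0,"ay": 0,"az": 0},{"grip": 0,"dx": -0.11,"dy": 0,"dz": -0.12,"ax": 0,"ay": 0,"az": 0},{"grip": 0,"dx": -0.13,"dy": 0,"dz": -0.12,"ax": 0,"ay": 0,"az": 0},{"grip": 0,"dx": -0.13,"dy": 0,"dz": -0.12,"ax": 0,"ay": 0,"az": 0}]}}

```text
time: 9.72
tool_pos: [0.4075, -0.2269, 0.198]
tool_rot: [-3.141, 0.0, 0.459]
contact_force: [0.7, -0.9, -0.3]
width: 0.008
grasp_force: 0.0
```

```bash
python3 - <<'E'
from h import *
c=ctrl.camera('top'); s=ctrl.camera('side')
a=cv2.resize(c['img'][110:300,180:420],(600,475)); b=cv2.resize(s['img'][100:300,130:390],(600,462))
cv2.imwrite('pics/f.png',cv2.cvtColor(cv2.resize(np.hstack([a[:462],b]),(800,308)),cv2.COLOR_RGB2BGR))
p=[.59495,-.03746,.3016]; g=lambda r,t,z:[p[0]+r*np.cos(p[2]+t),p[1]+r*np.sin(p[2]+t),z]
for n,k in (('top',c),('side',s)):
    m=cen(k,'plunger_cup'); print(n,m[:1], 'model up/down',proj(k,[g(.15,np.pi+.785,.083),g(.15,np.pi+.785,.073)]).round(1).tolist())
for b in cen(c,'pinback'):
    w=onz(c,b[1:3],.068)[:2]-np.array(p[:2]); print(b[0],'th',np.arctan2(w[1],w[0])-p[2]-np.pi/4,np.hypot(*w))
for k in ('tumbler','spare_shell','badge'): print(k,cen(c,k)[:2])
print(ctrl.state()['contact_force'],ctrl.state()['time'])
E
```

```text
top [(0.62, np.float64(333.9), np.float64(234.0), 311, [324.7, 220.7, 345.0, 246.9])] model up/down [[335.4, 232.8], [334.6, 232.6]]
side [(0.6, np.float64(310.3), np.float64(163.8), 178, [305.5, 157.7, 319.0, 171.9])] model up/down [[309.6, 162.7], [309.3, 166.5]]
0.87 th 0.008522544010515332 0.2314780563971647
0.73 th -0.3785298185403606 0.2599668493857734
tumbler [(0.92, np.float64(177.7), np.float64(234.3), 905, [165.1, 219.9, 196.0, 251.4])]
spare_shell [(0.79, np.float64(362.8), np.float64(175.4), 366, [352.4, 163.0, 374.0, 188.2])]
badge [(0.87, np.float64(391.6), np.float64(221.5), 401, [379.9, 211.8, 404.7, 233.7])]
[-0.2267353   0.51531629 -0.34081796] 10.125
```

View pics/f.png

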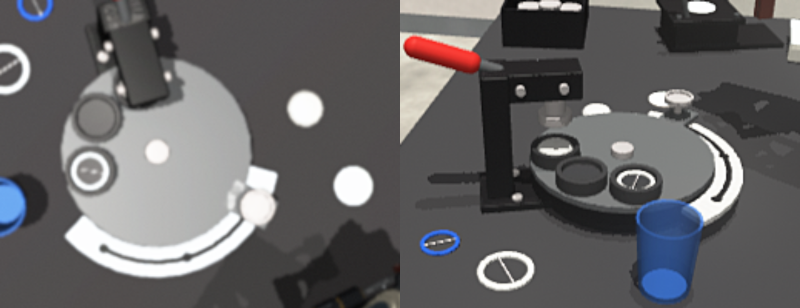

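The final picture shows the plunger at (258,208) in the end hole and the shell's die under the ram. The ring is still in its die at (90,172), and the tumbler, spare shell and badge have not moved. Handing in.

```bash
python3 -c "
from cell import ctrl
print(ctrl.job_done())"
```

```text
the job is handed in; nothing more can be done
None
```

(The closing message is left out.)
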